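# Clamp the drilling template onto the seat-panel jig

## Robot

A 6-joint arm with a two-finger parallel gripper is mounted at the origin on the work surface. World frame = base frame: x ahead of the robot, y to its left, z up, the work surface at z = 0. Lengths are in mm, angles in rad, forces in N, time in s.
With the tool pointing down it reaches from about 400 to 925 mm from the base axis. Payload 12.5 kg.
Tool frame: the origin (TCP) lies at the very end of the fingers, on their centre line; the grasp point (between the pads) lies env.grip_point_offset behind it (env.grip_point_offset is the distance from the TCP to the grasp point, in mm); y points along the fingers, z is the direction in which the jaws open and shut, and the axes are right-handed (so a half turn about y gives the same grasp; the last joint's range is limited). The gripper opens to 95 mm and grips with 3 to 60 N. Pads are 20 mm wide; open, the fingers measure 119 mm over their backs; the gripper's body (75 mm by 180 mm) begins 59 mm behind the grasp point.
Start: joints at [1.118, 0.491, 1.559, -0, 1.092, -0.106], TCP at [212.415, 587.815, 214.661] pointing down, gripper open.
Joint ranges: [-3.1, 3.1], [-0.84, 2.19], [0.05, 2.79], [-1.13, 4.28], [0.06, 2.93], [-2.69, 2.69]. Speed limits (rad/s): [2.22, 2.22, 2.79, 3.14, 3.14, 3.14].

## Interface

Orientations are given as [roll, pitch, yaw] about the fixed x, y, z axes, in that order (R = Rz(yaw) Ry(pitch) Rx(roll)).
In Python, from cell import readout, read_camera, env, nets gives the robot as it stands.
- The arm moves only by the tool apply_moves, never from a script. Its argument "increments" is a list of rows, each a list of 3 entries, a list of its own where there are three numbers: the shift along the tool's x, y, z in cm, then the turn, a rotation vector about the tool's x, y, z in degrees, then the finger opening in cm, from 0 to 9.51. A call has exactly 5 rows; each row shifts and turns the pose as measured when the row begins, along the tool's axes as they then stand; what a row does not reach is not made up. A row lasts 1/8 s, in which the tool goes at most 62.5 mm and 10.7 degrees, less where a joint would pass 70% of its speed; a pose out of reach is approached as far as the arm can. A call with a gripper value outside its range is refused whole. The fingers move at their own pace and stop on an object; the grip force is fixed at half the most. Time passes only in rows, so rows that do not move let the fingers close, or fill a call up. It gives the time, the measured TCP pose, the force and the opening at its end, in the units of the state.
- readout.state(): the state, without advancing time (a new reading comes with each control period).
- read_camera(name): name is "side" or "top"; returns a dict with "img" (480x640x3 uint8, red, green, blue), "vfov" (degrees; the focal length in pixels is half the picture's height over the tangent of half this angle, whatever the lens; pixels are square), "cx", "cy" (the principal point, pixels), "distortion" ([k1, k2, p1, p2, k3] as OpenCV has them; the pictures are not rectified), "rvec" (rotation vector, rad) and "tvec" (3), from world to camera coordinates, as OpenCV has them. Camera axes: x right, y down, z forward; pixel columns grow to the right and rows downward; lengths in mm; the calibration is good to about 2 mm. A picture is of the moment at which its call begins. There is no depth.
- env.job_done(): hands the job in, once; it reports no verdict.
Trained networks look in a picture, given as the dict that the camera call returned (one of the last four; its "shot" number tells which), for a name from the list of things; names that differ only in an ending like _2 or _b are one class to them, and where a whole thing is asked for, a point or a joint stands for the part that bears it (a point fixed in the world has none). Each returns a list of dicts, best first, with "confidence" (0 to 1); they miss things now and then, are a little off and sometimes report something else, mostly with a low value. They report only what shows in the picture. A call takes as long as a camera call. They do not tell look-alikes from the thing itself.
- nets.look_for(picture, thing): "point" ([x, y, z] in mm, in the coordinates of the camera as it stood for that picture, good to about 4 mm: the middle of the surface that is visible of it).
- nets.mark_of(picture, thing): "point" ([x, y, z] in mm, in the coordinates of the camera as it stood for that picture, good to about 4 mm: a listed point, or the origin of a listed thing).
The state is a dict: "t": time; "joints": joint angles; "qvel": joint speeds; "tau": joint torques, N m; "eef_pos": TCP position; "tcp_rot": TCP orientation; "ft_force": force on the tool from outside, world axes, zero at the start; "moment": the same for the moment, N m; "opening": opening from 0.0 (shut) to 1.0 (fully open).
Only numpy, scipy, OpenCV 4.12 (cv2) and the standard library are available. Lean on these libraries where they do the work, as an engineer would, in place of code of your own. Each camera call takes 0.05 s, during which the arm holds its last target. There are 200 camera calls.

## Task

Hang the aluminium drilling template on the jig so that both pins go through its two pin holes and it lies flat on the wooden seat panel, with its keeper hook towards the latch. Then hook the latch's steel loop over the keeper and push the red lever down past centre to its stop, so that the template is drawn tight. Leave the staple gun, spool and glue bottle where they are.

Things in the scene. Friction and masses are not known exactly. Their poses are not given: they have to be found in the camera images.
- jig: The drilling jig, fixed to the bench: a plywood board 200 (x) x 380 (y) x 18 mm. Origin: centre of the board's underside, on the bench; z up. Its latch is at its -y end, and at its +y end a pale wooden seat panel (170 x 145 mm, centred at x 0, y +110 mm, top 30 mm above the bench) carries two upright steel pins. The latch moves only in the jig's own upright plane x = 0. It stands turned by up to about 0.3 rad either way.
- pin_a (a point): Foot of the pin on the jig's -x side, on the panel's top (30 mm above the bench, jig frame x -55, y +139.5 mm). Each pin is 12 mm in diameter, 24 mm tall, the top 6 mm tapered to 6 mm diameter. Axes as the jig's.
- pin_b (a point): Foot of the other, equal pin, on the jig's +x side (jig frame x +55, y +139.5, z 30 mm).
- template: The loose drilling template: an aluminium plate 160 (x) x 180 (y) x 10 mm, about 0.6 kg, lying flat on the bench. Origin: centre of the plate's underside; z up. On top: a black handle and, at the middle of its -y edge, a steel keeper hook. Seated on the pins its axes match the jig's (keeper towards the latch) and its origin lies at x 0, y +84.5, z 30 mm in the jig's frame.
- hole_a (a point): Centre of the -x pin hole at the plate's underside (template frame x -55, y +55 mm); through hole 14.5 mm in diameter, goes over pin_a. Axes as the template's.
- hole_b (a point): Centre of the +x pin hole at the underside (x +55, y +55 mm), 14.5 mm in diameter, goes over pin_b.
- handle (a point): Centre of the template's black grip bar: 74 mm long along the template's x, 22 mm thick along y, 24 mm high, centre 46 mm above the plate's underside (template frame x 0, y +12 mm). It stands on two feet (12 mm along x, 14 mm along y, centred at x -29 and +29 mm).
- keeper (a point): The keeper: a steel post 30 mm wide (x), 8 mm thick, standing 17 mm above the plate's top face, with a 4 mm thick lip at its top that overhangs 6 mm towards +y (away from the latch), so that 13 mm stay open below the lip. This point is at the foot of the post's +y face, on the plate's top face (template frame x 0, y -73, z +10 mm); axes as the template's. The loop's bar belongs behind this face (y above 0), under the lip.
- lever_pivot (a point): Pivot of the latch's lever between two steel brackets (jig frame x 0, y -65, z 47 mm); its axis is the jig's x. Axes as the jig's.
- lever (a joint): Angle of the lever, rad: 0 = fully clamped against its stop (lever pointing to the jig's -y, 8 degrees below level), grows as it rises and swings over towards the plate; 1.71 = upright; limit 2.3 (leaning over towards the plate). At the start between 0.85 and 1.2, leaning back. Friction (0.15 N m) keeps it where it is left. Just before 0 it passes dead centre and the sprung loop then holds it shut.
- lever_tip (a point): Free end of the lever, 110 mm from the pivot along its centre line: steel bar 20 mm wide, 10 mm thick, with a red grip 26 mm wide and 14 mm thick over the outer 62 mm.
- yoke (a joint): Angle, rad, of the loop about its hinge on the lever. That hinge is 22 mm from the lever's pivot along the lever's centre line. The loop's elevation above the jig's +y direction is yoke minus lever. Limits -0.3 to 3.02 (loop always stays on the plate side of the lever); nearly free. At the start 2.85 to 3.0: the loop stands up, or leans back slightly, in front of the lever; once tipped towards the plate it falls by its weight.
- loop (a joint): Spring stretch of the loop, m: 0 = slack, grows as the loop is pulled out along its length (4000 N/m); about 0.004 to 0.006 when clamped on the keeper.
- loop_bar (a point): Middle of the steel loop's cross bar: 8 mm thick, 54 mm long along the jig's x, 95 mm from the loop's hinge on the lever. Two 8 mm legs at x -27 and +27 mm run back to the hinge, so the opening (46 mm) passes over the 30 mm keeper. Axes: y along the loop away from its hinge, z square to it (up when the loop lies level).
- loop_grip (a point): Centre of the loop's yellow pull roller: 16 mm in diameter, 36 mm long along the jig's x, on a stalk 24 mm beyond the bar (loop's y) and 18 mm to its z side. Can be pinched on its two ends. Axes as loop_bar.
- stapler: Bystander: black and red staple gun lying on the bench, about 160 x 130 x 35 mm; origin on its underside.
- spool: Bystander: orange thread spool standing upright, 64 mm in diameter, 90 mm tall; origin at its underside.
- glue: Bystander: white glue bottle with red cap, 64 mm in diameter, 150 mm tall; origin at its underside.
Things that resemble listed ones, but are neither listed nor needed, are in the scene too. What is meant by the template is not yellow, and is the smaller of those in its own colour.

How it is judged (in metres and radians):
On the way, in this order (a step that is already met when the one before it is completed fails the run):
1. the template lies flat on the panel with both pins in their holes (distance between hole_a and pin_a below 0.005 m and distance between hole_b and pin_b below 0.005 m and angle between the z axis of template and the z axis of jig, either way round below 0.03 rad), for 0.2 s.
2. the loop's bar is behind the keeper, below its lip, with the lever still up (all of step 1 and y of loop_bar in the frame of keeper between 0 and 0.035 m and z of loop_bar in the frame of keeper between -0.005 and 0.013 m and x of loop_bar in the frame of keeper between -0.015 and 0.015 m and value of joint lever above 0.4 rad), for 0.2 s.
At the end, for the whole second after the job is handed in: The template is flat on the seat panel with each pin hole within 5 mm of its pin's foot and within 0.03 rad of the jig's plane; the loop's bar is behind the keeper under its lip; the lever is within 0.08 rad of its stop and the loop is stretched by more than 2 mm; all at rest (all of step 1 and y of loop_bar in the frame of keeper between 0 and 0.035 m and z of loop_bar in the frame of keeper between -0.005 and 0.013 m and x of loop_bar in the frame of keeper between -0.015 and 0.015 m and value of joint lever below 0.08 rad and value of joint loop above 0.002 m and linear speed of template below 0.02 m/s and velocity of joint lever below 0.1 rad/s); the robot touches nothing.
It fails at once if the staple gun is moved by more than 30 mm (distance of stapler from where it was at the start of the episode above 0.03 m).
It fails at once if the spool is moved by more than 30 mm (distance of spool from where it was at the start of the episode above 0.03 m).
It fails at once if the glue bottle is moved by more than 30 mm (distance of glue from where it was at the start of the episode above 0.03 m).
It also fails if it takes over 64 s, if anything falls off the work surface, if the arm or the gripper's body presses on something with over 40 N, if the wrist force passes 120 N, or if a joint passes its speed limit or range.

## Working session

There is one attempt and no reset: what is moved stays moved. The work goes in short steps, Python scripts to look and compute and a tool call to move; the robot and the scene stay as the last step left them, time stands still between calls to the robot, and variables do not carry over. Pictures are saved under pics/ and viewed, about 8 in all and at most 12, crops included, and the job is handed in when it is done.

Besides the shell and the picture viewer there is one more tool, called after "Emit:" as name([rows], argument=value, ...), one row to a line, values as JSON. apply_moves: Moves the arm, as the interface text tells. Its arguments: {"type":"object","properties":{"increments":{"type":"array"}},"required":["increments"]}

```bash
mkdir -p pics; ls; cat > h.py <<'E'
import numpy as np, cv2
from scipy.spatial.transform import Rotation as R
from cell import readout, read_camera, env, nets
def w(p,c):
    M,_=cv2.Rodrigues(np.array(c["rvec"],float)); return M.T@(np.array(p,float)-np.array(c["tvec"],float).ravel())
def K(c):
    f=240/np.tan(np.radians(c["vfov"])/2); return np.array([[f,0,c["cx"]],[0,f,c["cy"]],[0,0,1]])
def proj(P,c):
    return cv2.projectPoints(np.array(P,float).reshape(-1,1,3),np.array(c["rvec"],float),np.array(c["tvec"],float),K(c),np.array(c["distortion"],float))[0].reshape(-1,2)
def save(c,n): cv2.imwrite("pics/"+n,c["img"][:,:,::-1])
E
python3 - <<'E'
from h import *
print(readout.state(), env.grip_point_offset)
for n in ("side","top"):
    c=read_camera(n); save(c,n+"0.png"); print(n,c["vfov"],(-R.from_rotvec(np.ravel(c["rvec"])).as_matrix().T@np.ravel(c["tvec"])).round())
    for t in "jig pin_a pin_b template hole_a hole_b handle keeper lever_pivot lever_tip loop_bar loop_grip stapler spool glue".split():
        for d in nets.mark_of(c,t)[:4]:
            p=w(d["point"],c); print(t,round(d["confidence"],2),p.round(1),proj(p,c)[0].round())
E
```

```text
pics
{'t': 0.0, 'joints': array([ 1.11844853e+00,  4.91572815e-01,  1.55947233e+00, -2.22118654e-05,
        1.09169717e+00, -1.05562557e-01]), 'qvel': array([-0.00102328,  0.00101576, -0.00043994, -0.00108855, -0.00015084,
       -0.0001215 ]), 'tau': array([-9.62730774e-04, -6.12654161e+01, -2.58176619e+01,  6.92340592e-02,
        4.83113027e-02, -7.35503886e-05]), 'eef_pos': array([212.27222507, 587.57708642, 214.04563774]), 'tcp_rot': array([-1.57194166e+00,  1.01545683e-04, -3.46775043e-01]), 'ft_force': array([-0.25482125,  0.21361613, -0.66118366]), 'moment': array([-0.04630848,  0.00388907,  0.03514938]), 'opening': 1.0029656757915308} 18.8
side 51.27613684109359 [  258. -1102.   732.]
jig 0.81 [ 5.771e+02 -1.031e+02 -2.000e-01] [341. 296.]
pin_a 0.62 [520.6  41.9  30.4] [306. 260.]
pin_b 0.62 [520.6  41.9  30.4] [306. 260.]
template 0.93 [ 2.653e+02 -2.348e+02 -2.000e-01] [221. 349.]
template 0.59 [463.9 335.9   2.5] [268. 224.]
template 0.55 [359.7 617.2   0.9] [228. 194.]
template 0.47 [776.7  18.    4.5] [396. 261.]
hole_a 0.74 [432.4 584.3   3.4] [249. 195.]
hole_a 0.73
[... 2042 characters left out ...]
.94 [447.  264.9   3.2] [242. 258.]
keeper 0.94 [ 361.6 -228.7   13.3] [415. 292.]
keeper 0.69 [296.6 586.1   9.6] [129. 308.]
lever_pivot 0.63 [ 573.6 -165.6   48.2] [395. 216.]
lever_tip 0.71 [ 569.7 -228.8  140.2] [426. 215.]
lever_tip 0.67 [415.9 405.1  -3.7] [193. 268.]
lever_tip 0.64 [ 550.6 -469.5   -5. ] [495. 228.]
loop_bar 0.78 [ 571.5 -211.9  156.9] [421. 213.]
loop_bar 0.7 [ 567.2 -243.9  169.5] [434. 214.]
loop_grip 0.67 [ 572.4 -226.5  141. ] [425. 213.]
loop_grip 0.51 [ 568.2 -241.4  172.4] [433. 214.]
stapler 0.91 [ 551.6 -470.    -3.5] [496. 228.]
stapler 0.17 [633.   35.2  32.4] [324. 194.]
spool 0.69 [734.8 198.4  -3. ] [268. 160.]
glue 0.72 [774.6  19.7  -3.6] [330. 148.]
```

View pics/top0.png

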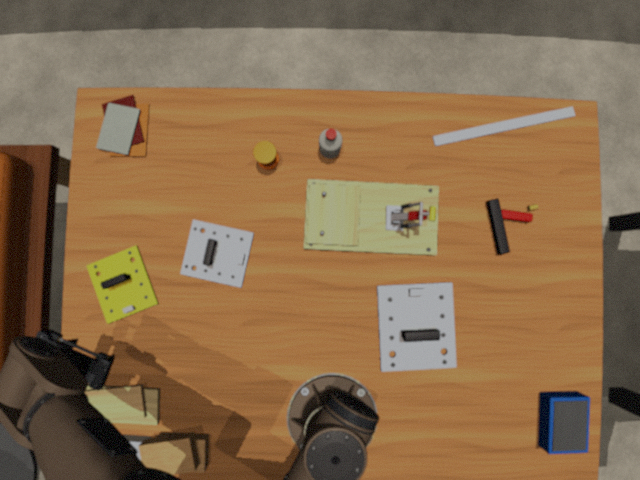

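View pics/side0.png

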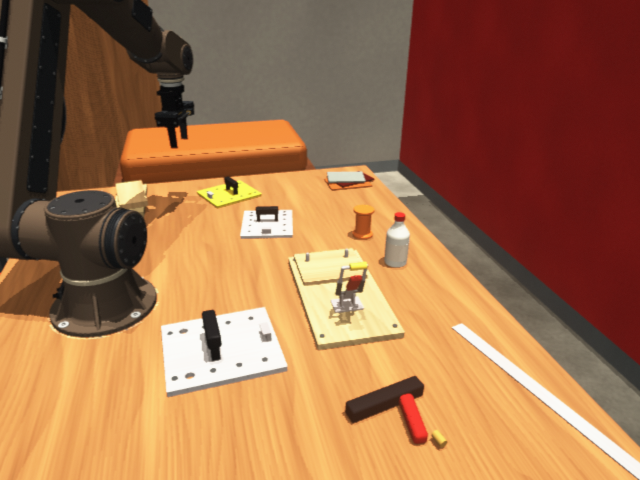

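Top view: the smaller aluminium template is at (217,253) with its keeper to the right at (242,258). The jig is at (370,218), pins on its left at (322,195) and (320,233), latch on its right. The side view agrees. The larger plate and the yellow one are decoys. Next I fit the poses and check them with an overlay.

```bash
cat >> h.py <<'E'
from scipy.optimize import least_squares
JIG={"jig":(0,0,0),"pin_a":(-55,139.5,30),"pin_b":(55,139.5,30),"lever_pivot":(0,-65,47)}
TPL={"template":(0,0,0),"hole_a":(-55,55,0),"hole_b":(55,55,0),"handle":(0,12,46),"keeper":(0,-73,10)}
def T(q,P,z=0): # q x,y,yaw
    return R.from_euler("z",q[2]).apply(np.array(P,float))+[q[0],q[1],z]
def fit(model,q0,cams,z=0,gate=20):
    obs=[]
    for c in cams:
        for t in {("hole_a" if k=="hole_b" else "pin_a" if k=="pin_b" else k) for k in model}:
            for d in nets.mark_of(c,t)[:6]:
                p=w(d["point"],c)
                for k,P in model.items():
                    if k[:4]==t[:4] and np.linalg.norm(T(q0,P,z)-p)<gate: obs.append((P,p))
    A=np.array([o[0] for o in obs]);B=np.array([o[1] for o in obs])
    s=least_squares(lambda q:(T(q,A,z)-B)[:,:2].ravel(),q0,loss="soft_l1",f_scale=3,x_scale=[1,1,.01])
    return s.x,(T(s.x,A,z)-B)
def dots(c,P,col,r=0):
    S=4; 
    for u in proj(P,c): cv2.circle(c["big"],tuple(int(v) for v in (u*S+1.5).round()),2,col,-1)
E
python3 - <<'E'
from h import *
cams=[read_camera(n) for n in ("top","side","top","side")]
j,e=fit(JIG,[572,-101,-.03],cams); print("jig",j.round(3),len(e),e.std(0).round(1))
t,e2=fit(TPL,[459,338,-.22],cams); print("tpl",t.round(3),len(e2),e2.std(0).round(1),e2.mean(0).round(1))
c=cams[2]; c["big"]=cv2.resize(c["img"],None,fx=4,fy=4,interpolation=cv2.INTER_CUBIC)[:,:,::-1].copy()
g=(0,0,255)
dots(c,T(j,[(x,y,18) for x in(-100,100) for y in (-190,-95,0,95,190)]),g)
dots(c,T(j,[(x,y,30) for x in(-85,85) for y in (37.5,182.5)]),(255,0,0))
dots(c,T(j,[(x,139.5,z) for x in(-55,55) for z in (30,54)]),(255,0,255))
dots(c,T(t,[(x,y,10) for x in(-80,0,80) for y in (-90,0,90)]),g)
dots(c,T(t,[(x,55,10) for x in(-55,55)]+[(x,12+y,58) for x in (-37,37) for y in (-11,11)]),(255,0,255))
a=c["big"][650:1050,1200:1800]; b=c["big"][860:1170,700:1040]
o=np.zeros((600,800,3),np.uint8); 
cv2.imwrite("pics/ov1.png",np.hstack([cv2.copyMakeBorder(a,0,0,0,0,0)[:400,:460],b[:310].copy() if 0 else cv2.copyMakeBorder(b,0,90,0,0,0)]))
E
```

```text
jig [ 5.73270e+02 -1.00948e+02 -3.20000e-02] 16 [1.4 1.9 1.5]
tpl [ 4.61624e+02  3.37633e+02 -1.83000e-01] 19 [2.8 2.4 2.5] [ 0.2 -0.2  1.6]
```

View pics/ov1.png

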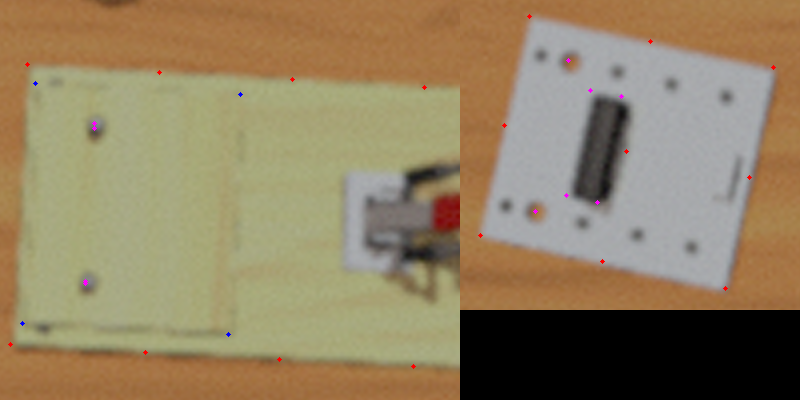

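The overlays match the pins, the board edges, the template's edges and its holes: jig pins at crop (95,127) and (87,283), template holes at (570,60) and (537,212). Moving to above the handle.

Emit:
apply_moves([
  [[6, 0.5, -2.6], [0, 0, 0], 9.5],
  [[6, 0.5, -2.6], [0, 0, 0], 9.5],
  [[6, 1, -2.6], [0, 0, 0], 9.5],
  [[6, 1, -2.6], [0, 0, 0], 9.5],
  [[6, 1, -2.6], [0, -9.4, 0], 9.5],
])

```text
t: 3.82
eef_pos: [440.3, 374.7, 177.0]
tcp_rot: [-1.567, -0.002, -0.172]
ft_force: [0.5, 1.2, 0.2]
opening: 0.998
```

```bash
cat >> h.py <<'E'
def go(pos,rpy): # remaining shift (cm) and turn (deg) in tool axes
    s=readout.state(); M=R.from_euler("xyz",s["tcp_rot"])
    d=M.inv().apply(np.array(pos,float)-s["eef_pos"])/10
    r=(M.inv()*R.from_euler("xyz",rpy)).as_rotvec(degrees=True)
    print("t",round(s["t"],2),"at",s["eef_pos"].round(1),s["tcp_rot"].round(3),"open",round(s["opening"]*95.1,1),"F",s["ft_force"].round(1)); print("  shift cm",d.round(2),"turn",r.round(1))
D=-np.pi/2
E
python3 - <<'E'
from h import *
go([463.8,348,27],[D,0,-.183])
E
```

```text
t 3.83 at [440.3 374.7 177. ] [-1.567 -0.002 -0.172] open 94.9 F [0.5 1.2 0.2]
  shift cm [ 2.74 15.   -2.28] turn [-0.2  0.6  0.1]
```

Emit:
apply_moves([
  [[1.4, 2, -1.2], [0, 0.6, 0], 9.5],
  [[1.3, 2, -1.1], [0, 0, 0], 9.5],
  [[0.2, 3, 0], [0, 0, 0], 9.5],
  [[0, 3, 0], [0, 0, 0], 9.5],
  [[0, 0.5, 0], [0, 0, 0], 9.5],
])

```text
t: 4.45
eef_pos: [470.1, 342.7, 69.4]
tcp_rot: [-1.566, -0.003, -0.187]
ft_force: [0.4, -0.1, 0.6]
opening: 0.999
```

```bash
python3 - <<'E'
from h import *
go([463.8,348,27],[D,0,-.183])
E
```

```text
t 4.45 at [470.1 342.7  69.4] [-1.566 -0.003 -0.187] open 95.0 F [ 0.4 -0.1  0.6]
  shift cm [-0.73  4.24  0.39] turn [-0.3 -0.2  0.2]
```

Emit:
apply_moves([
  [[-0.7, 1.5, 0.4], [-0.3, 0, 0.2], 9.5],
  [[0, 1.5, 0], [0, 0, 0], 9.5],
  [[0, 0.9, 0], [0, 0, 0], 9.5],
  [[0, 0, 0], [0, 0, 0], 4],
  [[0, 0, 0], [0, 0, 0], 3],
])

```text
t: 5.08
eef_pos: [464.2, 349.4, 29.9]
tcp_rot: [-1.57, -0.002, -0.186]
ft_force: [-1.0, -0.2, 0.3]
opening: 0.844
```

```bash
python3 - <<'E'
from h import *
go([463.8,348,27],[D,0,-.183])
c=read_camera("side"); u=proj([463,348,40],c)[0]; x,y=u.astype(int)
cv2.imwrite("pics/g1.png",cv2.resize(c["img"][y-60:y+50,x-70:x+70],None,fx=5,fy=5,interpolation=cv2.INTER_CUBIC)[:,:,::-1])
E
```

```text
t 5.08 at [464.2 349.4  29.9] [-1.57  -0.002 -0.186] open 80.2 F [-1.  -0.2  0.3]
  shift cm [-0.01  0.29 -0.14] turn [-0.  -0.2  0.1]
```

View pics/g1.png

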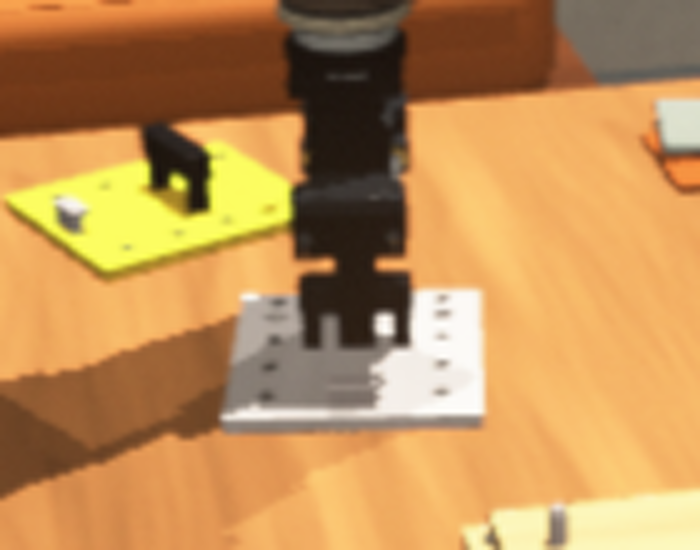

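The near finger (crop x 355) stands centred in front of the handle (305 to 410). Closing.

Emit:
apply_moves([
  [[0, 0.2, 0], [0, 0, 0], 0],
  [[0, 0, 0], [0, 0, 0], 0],
  [[0, 0, 0], [0, 0, 0], 0],
  [[0, 0, 0], [0, 0, 0], 0],
  [[0, 0, 0], [0, 0, 0], 0],
])

```text
t: 5.75
eef_pos: [464.7, 349.5, 28.8]
tcp_rot: [-1.569, -0.003, -0.186]
ft_force: [-0.6, -0.5, -0.3]
opening: 0.278
```

```bash
python3 - <<'E'
from h import *
go([463.8,348,27],[D,0,-.183])
E
```

```text
t 5.75 at [464.7 349.5  28.8] [-1.569 -0.003 -0.186] open 26.4 F [-0.6 -0.5 -0.3]
  shift cm [-0.06  0.18 -0.16] turn [-0.1 -0.2  0.2]
```

Emit:
apply_moves([
  [[0, 0, 0], [0, 0, 0], 0],
  [[0, -1.5, 0], [0, 0, 0], 0],
  [[0, -2.5, 0], [0, 0, 0], 0],
  [[0.5, -2, -1], [0, 0, 0], 0],
  [[2, 0, -4], [0, -1, 0], 0],
])

```text
t: 6.38
eef_pos: [478.5, 296.0, 91.6]
tcp_rot: [-1.571, -0.001, -0.165]
ft_force: [1.1, -0.3, -6.6]
opening: 0.232
```

```bash
python3 - <<'E'
from h import *
go([576.4,-4.5,105],[D,0,-.032])
E
```

```text
t 6.38 at [478.5 296.   91.6] [-1.571e+00 -1.000e-03 -1.650e-01] open 22.1 F [ 1.1 -0.3 -6.6]
  shift cm [ 14.59  -1.33 -28.04] turn [ 0.  -7.6  0.1]
```

Emit:
apply_moves([
  [[2.8, -0.4, -5], [0, -1.5, 0], 0],
  [[2.8, -0.4, -5], [0, -1.5, 0], 0],
  [[2.8, -0.4, -5], [0, -1.5, 0], 0],
  [[2.8, -0.2, -5], [0, -1.5, 0], 0],
  [[1.2, 0, -2.5], [0, -1, 0], 0],
])

```text
t: 7.0
eef_pos: [576.7, 49.9, 109.7]
tcp_rot: [-1.571, -0.001, -0.037]
ft_force: [-1.2, 0.3, -5.3]
opening: 0.228
```

```bash
python3 - <<'E'
from h import *
go([576.4,-4.5,105],[D,0,-.032])
E
```

```text
t 7.0 at [576.7  49.9 109.7] [-1.571e+00 -1.000e-03 -3.700e-02] open 21.7 F [-1.2  0.3 -5.3]
  shift cm [ 0.17  0.47 -5.44] turn [ 0.  -0.3  0.1]
```

Emit:
apply_moves([
  [[0, 0, -2.5], [0, 0, 0], 0],
  [[0, 0, -2], [0, 0, 0], 0],
  [[0.1, 0.3, -0.9], [0, 0, 0], 0],
  [[0, 0, 0], [0, 0, 0], 0],
  [[0, 0, 0], [0, 0, 0], 0],
])

```text
t: 7.62
eef_pos: [575.0, -7.4, 108.1]
tcp_rot: [-1.571, 0.001, -0.04]
ft_force: [0.0, -0.4, -5.7]
opening: 0.227
```

```bash
cat > m.py <<'E'
from h import *
import sys
go([576.4,-4.5,105],[D,0,-.032])
s=readout.state(); z=s["eef_pos"][2]-28.5; yaw=s["tcp_rot"][2]; p=s["eef_pos"]
q0=[p[0]+12*np.sin(yaw),p[1]-12*np.cos(yaw),yaw]
cams=[read_camera(n) for n in ("top","side","top","side")]
t,e=fit(TPL,q0,cams,z,25); print("tpl",t.round(3),"nominal",np.round(q0,3),len(e),e.std(0).round(1),e.mean(0).round(1))
# templates hole centres through both cameras
j=[573.27,-100.95,-.032]
outs=[]
for c in cams[2:]:
    c["big"]=cv2.resize(c["img"],None,fx=4,fy=4,interpolation=cv2.INTER_CUBIC)[:,:,::-1].copy()
    dots(c,T(t,[(x,y,10) for x in(-80,0,80) for y in (-90,0,90)],z),(0,0,255))
    dots(c,T(t,[(x,55,10) for x in(-55,55)],z),(255,0,255))
    dots(c,T(j,[(x,139.5,54) for x in(-55,55)]),(255,0,0))
    u,v=(proj(T(t,(0,0,10),z),c)[0]*4).astype(int)
    outs.append(c["big"][v-200:v+200,u-200:u+200])
cv2.imwrite("pics/"+sys.argv[1],np.hstack(outs))
E
python3 m.py h1.png
```

```text
t 7.62 at [575.   -7.4 108.1] [-1.571e+00  1.000e-03 -4.000e-02] open 21.6 F [ 0.  -0.4 -5.7]
  shift cm [0.13 0.31 0.29] turn [ 0.  -0.5 -0. ]
tpl [ 5.73399e+02 -2.09510e+01 -3.40000e-02] nominal [ 5.74476e+02 -1.93470e+01 -4.00000e-02] 9 [2.  2.2 1.4] [ 0.2 -0.   0.2]
```

View pics/h1.png

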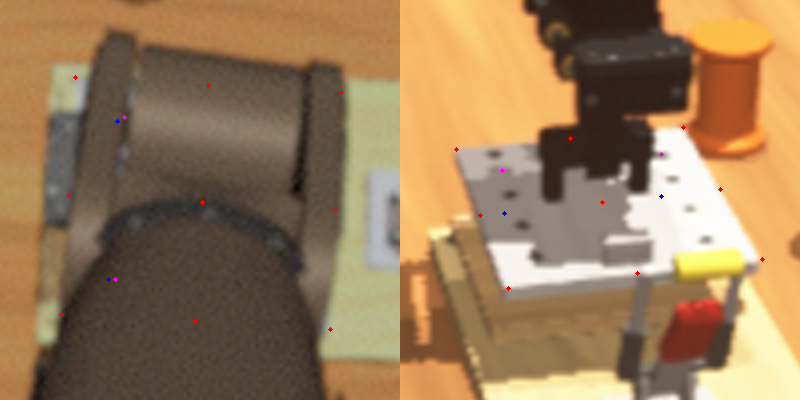

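Left, the top view is blocked by the arm. Right, the side view has the model's corners on the plate's corners (456,150), (684,127), (508,290). A shift of about (+2, +4) mm is needed.

Emit:
apply_moves([
  [[0.2, 0.9, 0.4], [0, -0.4, 0], 0],
  [[0, 0.8, 0], [0, 0, 0], 0],
  [[0, 0, 0], [0, 0, 0], 0],
  [[0, 0, 0], [0, 0, 0], 0],
  [[0, 0, 0], [0, 0, 0], 0],
])

```text
t: 9.25
eef_pos: [577.2, -3.7, 89.3]
tcp_rot: [-1.571, 0.001, -0.033]
ft_force: [1.2, 0.7, -6.4]
opening: 0.232
```

```bash
python3 - <<'E'
from h import *
go([577.2,-3.4,89],[D,0,-.033])
s=readout.state(); z=s["eef_pos"][2]-28.5; yaw=s["tcp_rot"][2]; p=s["eef_pos"]
q0=[p[0]+12*np.sin(yaw),p[1]-12*np.cos(yaw),yaw]
cams=[read_camera("side") for i in range(4)]
t,e=fit(TPL,q0,cams,z,25); print("tpl",t.round(3),"nominal",np.round(q0,3),len(e),e.std(0).round(1),e.mean(0).round(1))
j=[573.27,-100.95,-.032]; c=cams[3]
c["big"]=cv2.resize(c["img"],None,fx=8,fy=8,interpolation=cv2.INTER_CUBIC)[:,:,::-1].copy()
u,v=(proj(T(t,(0,20,10),z),c)[0]*8).astype(int)
cv2.imwrite("pics/h2.png",c["big"][v-300:v+300,u-400:u+400])
print("hole px in crop",[(proj(T(t,(x,55,10),z),c)[0]*8-[u-400,v-300]).round() for x in (-55,55)],"pins top",[(proj(T(j,(x,139.5,54)),c)[0]*8-[u-400,v-300]).round() for x in (-55,55)])
E
```

```text
t 9.25 at [577.2  -3.7  89.3] [-1.571e+00  1.000e-03 -3.300e-02] open 22.0 F [ 1.2  0.7 -6.4]
  shift cm [-0.01  0.03  0.03] turn [ 0.   0.  -0.1]
tpl [ 5.76323e+02 -1.74350e+01 -2.70000e-02] nominal [ 5.76854e+02 -1.57070e+01 -3.30000e-02] 19 [1.9 2.6 1.6] [-0.  -0.1 -0.3]
hole px in crop [array([217., 267.]), array([532., 233.])] pins top [array([216., 309.]), array([530., 275.])]
```

View pics/h2.png

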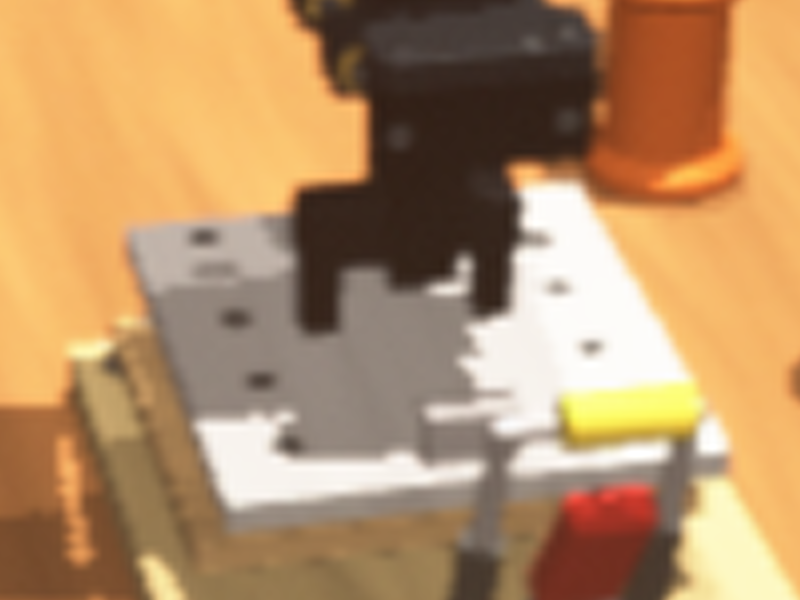

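Hole a (215,270) shows a grey pin beneath it, and the model agrees within 1 mm. Descending gently.

Emit:
apply_moves([
  [[0, 0.6, 0], [0, 0, 0], 0],
  [[0, 0.5, 0], [0, 0, 0], 0],
  [[0, 0.4, 0], [0, 0, 0], 0],
  [[0, 0, 0], [0, 0, 0], 0],
  [[0, 0, 0], [0, 0, 0], 0],
])

```text
t: 10.88
eef_pos: [577.7, -3.7, 73.1]
tcp_rot: [-1.571, 0.0, -0.033]
ft_force: [0.4, 1.1, -5.2]
opening: 0.233
```

```bash
python3 - <<'E'
from h import *
go([577.2,-3.5,58.8],[D,0,-.033]); print(readout.state()["moment"])
E
```

```text
t 10.88 at [577.7  -3.7  73.1] [-1.571  0.    -0.033] open 22.1 F [ 0.4  1.1 -5.2]
  shift cm [-0.06  1.43  0.02] turn [ 0.  0. -0.]
[ 0.16020401 -0.15455207 -0.02684802]
```

No contact force with the underside already about 9 mm below the pin tips, so the pins are in. Continuing down.

Emit:
apply_moves([
  [[0, 0.5, 0], [0, 0, 0], 0],
  [[0, 0.5, 0], [0, 0, 0], 0],
  [[0, 0.3, 0], [0, 0, 0], 0],
  [[0, 0.1, 0], [0, 0, 0], 0],
  [[0, 0, 0], [0, 0, 0], 0],
])

```text
t: 11.5
eef_pos: [577.7, -3.8, 58.9]
tcp_rot: [-1.571, -0.0, -0.033]
ft_force: [0.4, 0.6, -4.9]
opening: 0.227
```

```bash
python3 - <<'E'
from h import *
go([577.2,-3.5,58.8],[D,0,-.033]); print(readout.state()["moment"])
E
```

```text
t 11.5 at [577.7  -3.8  58.9] [-1.571 -0.    -0.033] open 21.6 F [ 0.4  0.6 -4.9]
  shift cm [-0.05  0.01  0.02] turn [0. 0. 0.]
[ 0.0836088  -0.23801347 -0.07390664]
```

Emit:
apply_moves([
  [[0, 0.15, 0], [0, 0, 0], 0],
  [[0, 0.15, 0], [0, 0, 0], 0],
  [[0, 0, 0], [0, 0, 0], 0],
  [[0, 0, 0], [0, 0, 0], 5],
  [[0, 0, 0], [0, 0, 0], 5],
])

```text
t: 12.12
eef_pos: [578.1, -3.8, 59.3]
tcp_rot: [-1.572, -0.003, -0.033]
ft_force: [-0.1, 1.1, 0.4]
opening: 0.386
```

```bash
python3 - <<'E'
from h import *
go([577.2,-3.5,58.8],[D,0,-.033]); print(readout.state()["moment"])
E
```

```text
t 12.12 at [578.1  -3.8  59.3] [-1.572 -0.003 -0.033] open 36.7 F [-0.1  1.1  0.4]
  shift cm [-0.09  0.05  0.03] turn [0.  0.  0.2]
[ 0.00814631 -0.00932196  0.00428616]
```

The template is released with no load on the wrist. Lifting clear and travelling over the latch to its far side.

Emit:
apply_moves([
  [[0, 0, 0], [0, 0, 0], 5],
  [[0, -3, 0], [0, 0, 0], 5],
  [[0, -5, 0], [0, 0, 0], 5],
  [[0, -5, 0], [0, 0, 0], 5],
  [[0, -3.5, -2], [0, 0, 0], 0],
])

```text
t: 12.75
eef_pos: [576.3, -23.2, 226.2]
tcp_rot: [-1.571, 0.003, -0.031]
ft_force: [0.2, 0.1, 0.4]
opening: 0.466
```

Emit:
apply_moves([
  [[0, -1, -5], [0, 0, 0], 0],
  [[0, 0, -6], [0, 0, 0], 0],
  [[0, 0, -6], [0, 0, 0], 0],
  [[0, 0, -6], [0, 0, 0], 0],
  [[0, 0, -3], [0, 0, 0], 0],
])

```text
t: 13.38
eef_pos: [569.2, -290.0, 241.0]
tcp_rot: [-1.573, -0.004, -0.027]
ft_force: [0.6, 0.8, 0.3]
opening: 0.01
```

```bash
cat > k.py <<'E'
from h import *
import sys
j=[573.27,-100.95,-.032]
def jf(p): return R.from_euler("z",-j[2]).apply(np.array(p)-[j[0],j[1],0])
def look(names=("lever_tip","loop_bar","loop_grip","hole_a","keeper"),cams=("side","top"),pic=None):
    for n in cams:
        c=read_camera(n)
        for t in names:
            for d in nets.mark_of(c,t)[:6]:
                p=jf(w(d["point"],c))
                if abs(p[0])<110 and abs(p[1])<260: print(n,t,round(d["confidence"],2),p.round(1))
        if pic:
            u,v=(proj(T(j,(0,20,40)),c)[0]*4).astype(int); b=cv2.resize(c["img"],None,fx=4,fy=4,interpolation=cv2.INTER_CUBIC)[:,:,::-1]
            cv2.imwrite(f"pics/{pic}_{n}.png",b[max(v-300,0):v+250,max(u-400,0):u+350])
E
python3 - <<'E'
from k import *
go([567.4,-285.9,118],[D,0,-.033]); look(pic="k1")
E
```

```text
t 13.38 at [ 569.2 -290.   241. ] [-1.573 -0.004 -0.027] open 1.0 F [0.6 0.8 0.3]
  shift cm [-0.25 12.3   0.43] turn [0.1 0.3 0.2]
side lever_tip 0.63 [   1.  -126.5  141.3]
side loop_bar 0.82 [   3.4 -113.1  151.6]
side loop_grip 0.83 [   3.2 -139.3  169.4]
side hole_a 0.73 [-53.9 138.9  28. ]
side hole_a 0.58 [ 56.7 138.9  31.4]
side keeper 0.93 [ 1.  15.3 39.1]
top lever_tip 0.64 [  -0.7 -127.   139.9]
top loop_bar 0.55 [   1.7 -110.4  156.2]
top loop_grip 0.59 [   0.2 -140.6  168.9]
top hole_a 0.97 [ 55.  136.2  28.3]
top hole_a 0.79 [-55.7 143.5  27.9]
top keeper 0.73 [-1.2  8.6 34. ]
```

View pics/k1_side.png

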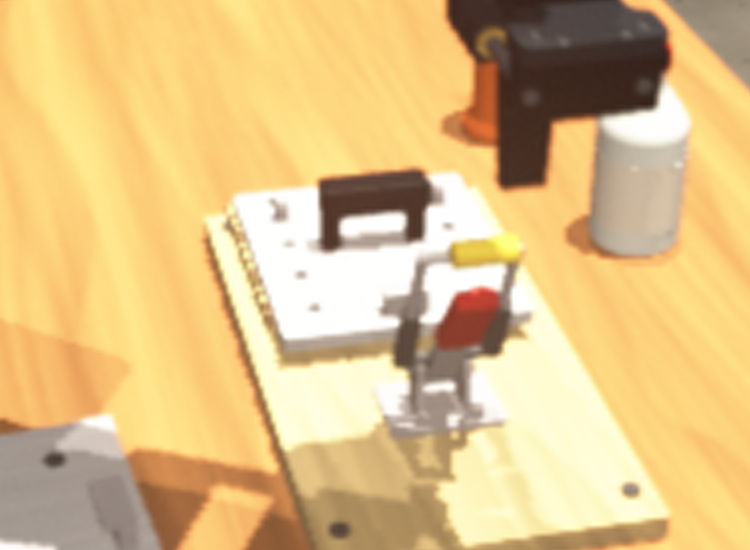

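The template lies flat with both pins showing through, at (278,210) and (437,190). The lever and loop stand as predicted. Lowering behind the lever.

Emit:
apply_moves([
  [[-0.2, 3, 0.2], [0, 0, 0], 0],
  [[0, 3, 0], [0, 0, 0], 0],
  [[0, 2.5, 0], [0, 0, 0], 0],
  [[0, 1.5, 0], [0, 0, 0], 0],
  [[0, 0, 0], [0, 0, 0], 0],
])

```text
t: 14.6
eef_pos: [569.5, -283.6, 139.9]
tcp_rot: [-1.574, -0.007, -0.023]
ft_force: [0.4, 0.3, 0.1]
opening: 0.005
```

```bash
python3 - <<'E'
from k import *
go(T(j,(0,-175,118)),[D,0,-.032])
E
```

```text
t 14.6 at [ 569.5 -283.6  139.9] [-1.574 -0.007 -0.023] open 0.4 F [0.4 0.3 0.1]
  shift cm [-0.21  2.18  0.78] turn [0.2 0.5 0.4]
```

Emit:
apply_moves([
  [[-0.2, 1.2, 0], [0.2, 0.5, 0.4], 0],
  [[0, 1, 0], [0, 0, 0], 0],
  [[0, 0, 1], [0, 0, 0], 0],
  [[0, 0, 1.2], [0, 0, 0], 0],
  [[0, 0, 1.2], [0, 0, 0], 0],
])

```text
t: 15.22
eef_pos: [569.4, -248.3, 118.6]
tcp_rot: [-1.572, -0.002, -0.033]
ft_force: [-0.1, -0.3, 1.2]
opening: 0.003
```

```bash
python3 - <<'E'
from k import *
go(T(j,(0,-62,118)),[D,0,-.032]); look(("lever_tip","loop_grip","loop_bar"),("side",))
E
```

```text
t 15.22 at [ 569.4 -248.3  118.6] [-1.572 -0.002 -0.033] open 0.3 F [-0.1 -0.3  1.2]
  shift cm [-0.09  0.04  8.54] turn [ 0.1 -0.1  0.1]
side lever_tip 0.84 [   4.8 -128.2  141.3]
side loop_grip 0.53 [   2.5 -131.7  173.2]
side loop_grip 0.2 [-55.1 138.9  29.4]
side loop_bar 0.51 [   1.1 -105.2  156. ]
side loop_bar 0.17 [ 59.4 138.   32.3]
```

Emit:
apply_moves([
  [[0, 0, 1.2], [0, 0, 0], 0],
  [[0, 0, 1.2], [0, 0, 0], 0],
  [[0, 0, 1.2], [0, 0, 0], 0],
  [[0, 0, 1.2], [0, 0, 0], 0],
  [[0, 0, 1.2], [0, 0, 0], 0],
])

```text
t: 16.05
eef_pos: [574.1, -190.5, 123.4]
tcp_rot: [-1.58, -0.013, -0.034]
ft_force: [-1.1, -1.1, 0.8]
opening: 0.002
```

```bash
python3 - <<'E'
from k import *
go(T(j,(0,-62,118)),[D,0,-.032]); look(("lever_tip","loop_grip","loop_bar"),("side","top"))
E
```

```text
t 16.05 at [ 574.1 -190.5  123.4] [-1.58  -0.013 -0.034] open 0.2 F [-1.1 -1.1  0.8]
  shift cm [-0.38  0.51  2.75] turn [ 0.5 -0.1  0.7]
side lever_tip 0.93 [  1.4 -69.7 161.5]
side loop_grip 0.5 [  1.3 -64.2 187.4]
side loop_bar 0.51 [  2.7 -50.5 163.8]
top lever_tip 0.17 [  4.5 -41.7 162.6]
top loop_grip 0.54 [ 1.5 10.8 35.6]
top loop_bar 0.5 [  5.2 -42.  159.8]
top loop_bar 0.42 [-4.5 94.5 73.6]
```

Emit:
apply_moves([
  [[-0.2, 0.2, 0.9], [0.4, 0, 0.6], 0],
  [[-0.1, 0.2, 0.9], [0, 0, 0], 0],
  [[0, 0, 0.9], [0, 0, 0], 0],
  [[0, 0, 0], [0, 0, 0], 0],
  [[0, 0, 0], [0, 0, 0], 0],
])

```text
t: 17.08
eef_pos: [571.1, -162.0, 116.9]
tcp_rot: [-1.571, 0.002, -0.035]
ft_force: [-0.6, -2.1, -1.2]
opening: 0.006
```

```bash
python3 - <<'E'
from k import *
go(T(j,(0,-62,118)),[D,0,-.032]); look(("lever_tip","loop_grip","loop_bar","keeper"),("side","top"))
E
```

```text
t 17.07 at [ 571.1 -162.   116.9] [-1.571  0.002 -0.035] open 0.5 F [-0.6 -2.1 -1.2]
  shift cm [ 0.02 -0.11 -0.1 ] turn [ 0.  -0.2 -0.1]
side lever_tip 0.87 [  0.6 -39.7 160.8]
side loop_grip 0.42 [ 2.5 56.4 55. ]
side loop_bar 0.49 [ 0.6 28.2 43.1]
side keeper 0.61 [ 2.7 11.5 39.6]
side keeper 0.57 [ 2.2 -0.4 -2.9]
top lever_tip 0.27 [ 0.7 -1.4 -0.8]
top loop_grip 0.68 [ 1.4 49.4 54.3]
top loop_bar 0.69 [ 0.7 29.7 46.2]
top loop_bar 0.53 [  2.9 -64.8  45.4]
top keeper 0.56 [ 0.4  7.1 36. ]
```

The loop fell in behind the keeper: bar at jig y 29, z 44, with the lever at about 1.9. Going round to the lever's front.

Emit:
apply_moves([
  [[0, 0, -1], [0, 0, 0], 0],
  [[0, -3, -0.5], [0, 0, 0], 0],
  [[0, -4, 0], [0, 0, 0], 0],
  [[0, -2.5, 2], [0, 0, 0], 0],
  [[0, 0, 4], [0, 0, 0], 0],
])

```text
t: 18.2
eef_pos: [572.9, -121.3, 214.5]
tcp_rot: [-1.571, 0.002, -0.039]
ft_force: [0.2, 0.2, -1.0]
opening: 0.002
```

```bash
python3 - <<'E'
from k import *
go(T(j,(0,5,128)),[D,0,-.032]); look(("lever_tip","loop_bar"),("side",))
E
```

```text
t 18.2 at [ 572.9 -121.3  214.5] [-1.571  0.002 -0.039] open 0.2 F [ 0.2  0.2 -1. ]
  shift cm [-0.03  8.65  2.53] turn [ 0.  -0.4 -0.1]
side lever_tip 0.68 [  1.3 -39.5 157. ]
side loop_bar 0.59 [-0.6 26.5 44.2]
```

Emit:
apply_moves([
  [[0, 0, 2.6], [0, -0.4, 0], 0],
  [[0, 3, 0], [0, 0, 0], 0],
  [[0, 3, 0], [0, 0, 0], 0],
  [[0, 2, 0], [0, 0, 0], 0],
  [[0, 0, 0], [0, 0, 0], 0],
])

```text
t: 18.98
eef_pos: [573.3, -98.5, 129.9]
tcp_rot: [-1.571, 0.006, -0.03]
ft_force: [1.0, -0.2, 0.3]
opening: 0.002
```

```bash
python3 - <<'E'
from k import *
go(T(j,(0,5,128)),[D,0,-.032])
E
```

```text
t 18.98 at [573.3 -98.5 129.9] [-1.571  0.006 -0.03 ] open 0.2 F [ 1.  -0.2  0.3]
  shift cm [0.01 0.19 0.25] turn [ 0.   0.1 -0.3]
```

Emit:
apply_moves([
  [[0, 0, -2.4], [0, 0, 0], 0],
  [[0, 0, -2.2], [0, 0, 0], 0],
  [[0, 0, -2.2], [0, 0, 0], 0],
  [[0, 0.2, -2], [0, 0, 0], 0],
  [[0, 0, 0], [0, 0, 0], 0],
])

```text
t: 19.6
eef_pos: [571.1, -193.0, 129.8]
tcp_rot: [-1.572, 0.004, -0.032]
ft_force: [0.2, 0.9, -1.0]
opening: 0.003
```

```bash
python3 - <<'E'
from k import *
go(T(j,(0,-100,118)),[D,0,-.032]); print(jf(readout.state()["eef_pos"])); look(("lever_tip","loop_bar"),("side",))
E
```

```text
t 19.6 at [ 571.1 -193.   129.8] [-1.572  0.004 -0.032] open 0.3 F [ 0.2  0.9 -1. ]
  shift cm [-0.07  1.18 -0.79] turn [ 0.   0.  -0.2]
[  0.7349101 -92.0841149 129.83014  ]
side lever_tip 0.93 [   1.8 -113.   150.4]
side loop_bar 0.6 [-2.2 14.4 46. ]
```

Emit:
apply_moves([
  [[0, 1.2, -1.0], [0, 0, 0], 0],
  [[0, 1.7, -1.6], [0, 0, 0], 0],
  [[0, 2, -1.2], [0, 0, 0], 0],
  [[0, 1.6, -0.5], [0, 0, 0], 0],
  [[0, 0, 0], [0, 0, 0], 0],
])

```text
t: 20.38
eef_pos: [569.7, -236.4, 59.6]
tcp_rot: [-1.571, 0.004, -0.029]
ft_force: [0.0, 0.2, 1.0]
opening: 0.008
```

```bash
python3 - <<'E'
from k import *
go(T(j,(0,-140,42)),[D,0,-.032]); print(jf(readout.state()["eef_pos"])); look(("lever_tip","loop_bar"),("side",))
E
```

```text
t 20.38 at [ 569.7 -236.4   59.6] [-1.571  0.004 -0.029] open 0.7 F [0.  0.2 1. ]
  shift cm [-0.07  1.76 -0.45] turn [ 0.   0.2 -0.2]
[   0.77712392 -135.46141359   59.56600774]
side lever_tip 0.83 [  -0.6 -173.6   57.3]
side loop_bar 0.48 [-0.9 13.7 46.7]
```

Emit:
apply_moves([
  [[0, 0.7, -0.3], [0, 0, 0], 0],
  [[0, 0.7, -0.2], [0, 0, 0], 0],
  [[0, 0.5, 0], [0, 0, 0], 0],
  [[0, 0.4, 0], [0, 0, 0], 0],
  [[0, 0.3, 0], [0, 0, 0], 0],
])

```text
t: 21.15
eef_pos: [571.3, -241.1, 43.4]
tcp_rot: [-1.575, -0.003, -0.026]
ft_force: [-12.5, 4.4, 38.0]
opening: 0.005
```

```bash
python3 - <<'E'
from k import *
go(T(j,(0,-140,42)),[D,0,-.032]); print(jf(readout.state()["eef_pos"])); look(("lever_tip","loop_bar"),("side",))
E
```

```text
t 21.15 at [ 571.3 -241.1   43.4] [-1.575 -0.003 -0.026] open 0.4 F [-12.5   4.4  38. ]
  shift cm [-0.26  0.14  0.01] turn [0.2 0.3 0.2]
[   2.5572689  -140.10744228   43.36824039]
side lever_tip 0.88 [   1.1 -174.4   35.7]
side loop_bar 0.54 [   2.1 -174.7   33.4]
side loop_bar 0.49 [-0.  10.7 48.3]
```

The lever is hard on its stop: 38 N, tip at z 36. Lifting off.

Emit:
apply_moves([
  [[0, -2, 0], [0, 0, 0], 0],
  [[0, -4, 0], [0, 0, 0], 0],
  [[0, -5, 0], [0, 0, 0], 0],
  [[0, -5, 0], [0, 0, 0], 0],
  [[-4, -5, -1], [0, 0, 0], 0],
])

```text
t: 21.92
eef_pos: [532.0, -247.8, 253.2]
tcp_rot: [-1.573, 0.001, -0.024]
ft_force: [-0.3, -0.9, -0.5]
opening: 0.006
```

Emit:
apply_moves([
  [[-5, -2, 0], [0, 0, 0], 0],
  [[-5, 0, 0], [0, 0, 0], 0],
  [[-4, 0, 0], [0, 0, 0], 0],
  [[0, 0, 0], [0, 0, 0], 0],
  [[0, 0, 0], [0, 0, 0], 0],
])

```text
t: 22.55
eef_pos: [387.7, -244.8, 277.2]
tcp_rot: [-1.578, -0.005, -0.025]
ft_force: [0.5, -1.0, -0.2]
opening: 0.004
```

```bash
python3 - <<'E'
from k import *
go(T(j,(0,-140,42)),[D,0,-.032]); look(("lever_tip","loop_bar","keeper","hole_a","lever_pivot"),("side","top"),pic="f")
E
```

```text
t 22.55 at [ 387.7 -244.8  277.2] [-1.578 -0.005 -0.025] open 0.4 F [ 0.5 -1.  -0.2]
  shift cm [17.97 23.61  1.02] turn [0.4 0.4 0.3]
side lever_tip 0.6 [   1.7 -172.7   33.8]
side lever_tip 0.16 [-1.8 91.7 78.1]
side loop_bar 0.77 [-0.4 13.7 48.4]
side keeper 0.93 [ 2.7 13.6 38.7]
side hole_a 0.84 [ 55.1 141.5  30. ]
side hole_a 0.69 [-53.4 141.2  26.6]
side lever_pivot 0.71 [   2.9 -172.    36.4]
side lever_pivot 0.68 [ -1.9 -69.   47.7]
top loop_bar 0.81 [ 2.5 10.8 45.4]
top keeper 0.8 [ 0.9  8.2 32.6]
top hole_a 0.68 [ 55.1 135.7  30.2]
top hole_a 0.67 [-54.8 140.2  29.4]
top lever_pivot 0.92 [  2.7 -64.3  47.9]
top lever_pivot 0.5 [   0.7 -172.2   34.3]
```

View pics/f_side.png

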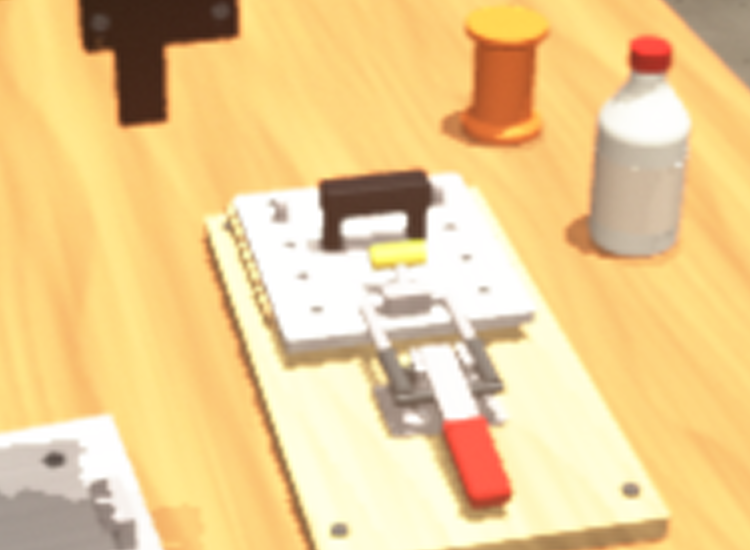

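The side view shows the red lever flat down at (475,460), the loop hooked round the keeper at (405,295), and the template flat on its pins. Handing in.

```bash
python3 -c "
from h import *
print(env.job_done())"
```

```text
the job is handed in; nothing more can be done
None
```

I hung the template on both pins, dropped the latch's loop behind the keeper, and pushed the red lever down to its stop. I handed the job in at about 22.6 s of the 64 s allowed; no verdict was reported.

**Template:** In the last pictures it lies flat. The detected holes are within about 5 mm of the pin positions in the jig frame, which is the detectors' own noise. The pins went in with no contact force, and both show through the plate.

**Lever and loop:**
- **Lever:** its tip was at z 34 mm after I let go, against about 32 mm at the stop. It had reached a hard stop at 38 N and stayed down.
- **Loop bar:** it sits at the keeper, z about 45–48 mm, which is below the lip. The detected y of 11–14 mm disagrees slightly with the roughly 15.5 mm of a bar touching the post. I put that down to detector error, because the picture shows the loop hooked round the keeper.

**Not checked directly:** I could not read the loop's stretch. I inferred it from the lever holding past centre.

**Bystanders:** I never touched the staple gun, spool or glue bottle. I did not measure their positions again at the end.

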